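# Put the site torch on charge

## Task

Put the yellow torch on charge: lay it in the open end of the green charging tray with its black tail towards the charger, roll it up against the back rail, then push it along the rail, under the wire shelf, until its tail is fully home against the charger. Then raise the yellow drop-front flap fully upright to keep it in, and after that press the red rocker on top of the charger over to on. Leave the other things on the bench where they are.

Things in the scene. Friction and masses are not known exactly. Their poses are not given: they have to be found in the camera images.
- dock_corner (a point): Reference corner of the fixed green charging station: where the back rail's front face, the charger's contact face and the tray floor meet. Axes: z up, y along the rail away from the charger, x away from the robot through the rail (turned up to 0.1 rad). 'Dock frame' below, in mm: floor z = 0 (12 above the bench), rail face x = 0, charger face y = 0, where the tail must sit, centred at x = -24, z = 24.
- open_end (a point): Point over the tray's open end, 335 mm along the rail from the charger face, 24 mm in front of the rail and 24 above the floor: on the torch's axis when it lies against the rail. Axes as dock_corner. Tray floor: y = 0 to 450; x = -105 to 0 where y > 160, only 55 deep (x = -55 to 0) nearer the charger. Back rail: 32 high above the floor, 4 thick, as long as the tray; the floor has no other edges.
- shelf_edge (a point): Middle of the wire shelf's front edge, on its underside, 168 mm above the tray floor. The shelf hangs over y = -89 to 244 of the dock frame, from x = -30 back to 112, so there is no reaching in from straight above: keep below it with the tool leaning back towards the robot. Beyond y = 244 the tray is open above. Its uprights stand behind the rail.
- torch_center (a point): Centre of the loose torch, a cylinder 48 mm across, 150 mm long with flat ends, about 0.34 kg, smooth (friction about 0.4), free to roll: yellow body with black rings, long black head with a bright ring and white lens, short black tail with copper band. x axis along it towards the lens. Starts lying on the bench, lens roughly to +y. Docked, its centre is 75 mm from the charger face.
- torch_tail (a point): Centre of the torch's tail end face, 75 mm from its centre.
- torch_lens (a point): Centre of the torch's lens end face, 75 mm from its centre; the flat face to push on.
- flap (a joint): Angle of the yellow drop-front flap, rad: 0 = upright (closed), up to 1.15 = leaning out towards the robot (open). Hinge along the tray's front edge at x = -55, z = 2, y = 20 to 130 mm in the dock frame. Stiff, stays where left: about 1.5 N at its top edge moves it. Pushed from the robot's side towards the rail it swings up to a stop at 0.
- flap_edge (a point): Middle of the flap's top edge, a 6 mm thick bead, 110 mm long, 42 mm from the hinge. The flap is 3 mm thick.
- charge_switch (a joint): Angle of the red rocker on the charger's top, rad: 0 = off, the end away from the tray (towards -y of the dock frame) standing up; 0.4 = on, that end pressed down. Stays where left; about 2.5 N presses it. The charger is a grey box, x = -90 to -2, y = -78 to 0 of the dock frame, its top 73 above the tray floor.
- switch_press (a point): Where to press the rocker: on its top face at the raised end, 18 mm from its pivot. The rocker is 28 mm wide (along x) and 50 long (along y of the dock frame), its pivot at x = -48, y = -40, just in front of and below the wire shelf's edge. Off, this point is about 87 above the tray floor; pressed it goes down about 7 mm.
- battery: Black tool battery pack, 74 x 110 x 62 mm, a bystander. Origin under its centre.
- tape_roll: Roll of orange tape, 96 mm across, 48 mm high, a bystander. Origin under its centre.
- tape_measure: Yellow tape measure, 76 x 44 x 62 mm, a bystander. Origin under its centre.
- spray_can: White marking-spray can, standing, 65 mm across, 195 mm high, a bystander. Origin under its centre.
There are look-alikes about, which are no part of the job. What is meant by the part that bears torch_center is not blue or turquoise, and is the smaller of those in its own colour.

How it is judged:
By the outcome, as a careful person would: the job done as asked, in the order asked, and still so for the second after the job is handed in, with the robot touching nothing.
It also fails if it takes over 64 s, if anything falls off the work surface, if the arm or the gripper's body presses on something with over 40 N, if the wrist force passes 120 N, or if a joint passes its speed limit or range.

## Robot

A 6-joint arm with a two-finger parallel gripper is mounted at the origin on the work surface. World frame = base frame: x ahead of the robot, y to its left, z up, the work surface at z = 0. Lengths are in m, angles in rad, forces in N, time in s.
With the tool pointing down it reaches from about 0.15 to 0.775 m from the base axis. Payload 6.1 kg.
Tool frame: the origin (TCP) lies between the finger pads; the fingertips stand 17 mm ahead of it and the grasp point (between the pads) lies 2 mm behind it; z points along the fingers, y is the line along which they close (so a half turn about z gives the same grasp; the last joint's range is limited). The gripper opens to 85 mm and grips with 20 to 120 N. Pads are 22 mm wide; open, the fingers measure 114 mm over their backs; the gripper's body (76 mm by 85 mm) begins 54 mm behind the grasp point. The pads swing forward as they close: fully open they stand 13 mm farther back than shut.
Start: joints at [1.145, 0.126, -0.04, 1.405, 0, 1.571], TCP at [0.217, 0.478, 0.248] pointing down, gripper open.
Joint ranges: [-2.72, 2.72], [-0.95, 1.95], [-1.27, 1.35], [-1.78, 2.02], [-1.46, 1.47], [-3.14, 3.14]. Speed limits (rad/s): [2.39, 2.39, 3.01, 3.14, 3.14, 3.14].

## Interface

Orientations are given as [roll, pitch, yaw] about the fixed x, y, z axes, in that order (R = Rz(yaw) Ry(pitch) Rx(roll)).
In Python, from bench import arm, imaging gives the robot as it stands. The module is installed in compiled form; this text tells all that it offers.
- The arm moves only by the tool carry_out, never from a script. Its argument "targets" is a list that holds one entry, the list of rows, each a list of 4 numbers: the shift along the world's x, y, z in mm, then the turn about the world's z in degrees. A call has 1 to 5 rows; each row is the pose to reach, as a shift and turn from the pose commanded when the call began; what a row does not reach only later rows make up. A row lasts 1/12 s, in which the tool goes at most 41.7 mm and 7.16 degrees, less where a joint would pass 70% of its speed; a pose out of reach is approached as far as the arm can. A call with a gripper value outside its range is refused whole. "claw" is the gripper command: -1 is fully open, 1 is shut, values between are in proportion, set as the call begins (left out, the last holds). The fingers move at their own pace and stop on an object; the grip force is fixed at half the most. Time passes only in rows, so rows that repeat a pose let the fingers close. It gives the time, the measured TCP pose, the force, the opening and the grip force at its end, in the units of the state.
- arm.observe(): the state, without advancing time (a new reading comes with each control period).
- imaging.snapshot(name): name is "scene" or "top" or "wrist"; returns a dict with "color" (400x640x3 uint8, blue, green, red), "z_map" (400x640 float32, m along the optical axis (not along the pixel's ray), 0 where there is no reading), "camera_matrix" (3x3 intrinsics, pixels), "origin" and "rotation" of the camera in the world; the wrist camera has in their place "T_tool_cam" (4x4, takes a point from camera to tool coordinates, whose origin is the TCP and whose axes are the flange's). Camera axes: x right, y down, z forward; pixel columns grow to the right and rows downward; lengths in m; the calibration is good to about 2 mm. A picture is of the moment at which its call begins: read the wrist's pose just before it.
- arm.close_job(): hands the job in; it is judged then, once.
The state is a dict: "time": time; "joint_pos": joint angles; "qvel": joint speeds; "tau": joint torques, N m; "tcp_pos": TCP position; "eef_rot": TCP orientation; "force": force on the tool from outside, world axes, zero at the start; "moment": the same for the moment, N m; "width": opening from 0.0 (shut) to 1.0 (fully open); "gripper_force": force on a finger pad.
Only numpy, scipy, OpenCV 4.12 (cv2) and the standard library are available. Lean on these libraries where they do the work, as an engineer would, in place of code of your own. Each camera call takes 0.05 s, during which the arm holds its last target. There are 200 camera calls.

## Working session

There is one attempt and no reset: what is moved stays moved. The work goes in short steps, Python scripts to look and compute and a tool call to move; the robot and the scene stay as the last step left them, time stands still between calls to the robot, and variables do not carry over. Pictures are saved under pics/ and viewed, at most 10 in all, crops included, and the job is handed in when it is done.

Besides the shell and the picture viewer there is one more tool, called after "Emit:" by a JSON object that holds its "op" and its "data". carry_out: Moves the arm, as the interface text tells. Its arguments: {"type":"object","properties":{"targets":{"type":"array","items":{"type":"array","items":{"type":"array","items":{"type":"number"}}}},"claw":{"type":"number"}},"required":["targets"]}

```bash
mkdir -p pics; cat > h.py <<'E'
import numpy as np,cv2
from bench import arm,imaging
def snap(n):
    s=imaging.snapshot(n); np.savez(f'pics/{n}.npz',**s); return s
def P(s,u,v,w=1):
    z=s['z_map'][v-w:v+w+1,u-w:u+w+1]; z=np.median(z[z>0])
    K=s['camera_matrix']; c=np.array([(u-K[0,2])/K[0,0],(v-K[1,2])/K[1,1],1])*z
    return s['rotation']@c+s['origin']
def ld(n): return dict(np.load(f'pics/{n}.npz'))
E
python3 - <<'E'
from h import *
print(arm.observe())
for n in('scene','top'):
    s=snap(n); cv2.imwrite(f'pics/{n}1.png',s['color']); print(n,s['origin'],s['rotation'].round(3).tolist(),s['camera_matrix'].tolist())
E
```

```text
{'time': 0.0, 'joint_pos': array([ 1.14497643e+00,  1.26403358e-01, -4.06074167e-02,  1.40536834e+00,
       -1.71113573e-05,  1.57072607e+00]), 'qvel': array([-0.0014421 ,  0.00123697, -0.00071524, -0.0006016 ,  0.00072976,
       -0.00335291]), 'tau': array([ 8.43278776e-04, -4.35915470e+01,  3.52925384e+01,  1.73453236e-02,
       -1.00194242e-06, -2.29475711e-05]), 'tcp_pos': array([0.21671409, 0.47778338, 0.24751644]), 'eef_rot': array([-3.14000986e+00,  1.70001264e-05,  2.71584305e+00]), 'force': array([-0.67997807, -0.17655944, -0.43934268]), 'moment': array([ 0.03063584,  0.0013747 , -0.04330128]), 'gripper_force': 0.0, 'width': 1.003163905186978}
scene [0.94838734 0.32562048 1.04200137] [-2.581, -0.008, 2.084] [[392.9315014241415, 0.0, 314.8563246065179], [0.0, 392.9315014241415, 198.7713150405067], [0.0, 0.0, 1.0]]
top [0.11604564 0.06325401 1.72067161] [-2.926, 0.004, -1.616] [[472.7849379817366, 0.0, 319.57475465894834], [0.0, 472.7849379817366, 194.22132295697648], [0.0, 0.0, 1.0]]
```

View pics/scene1.png

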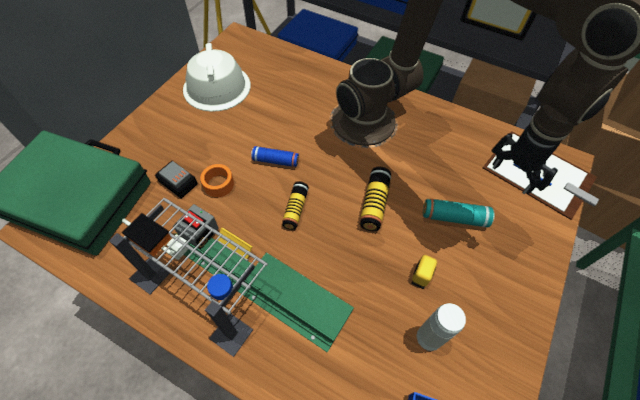

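View pics/top1.png

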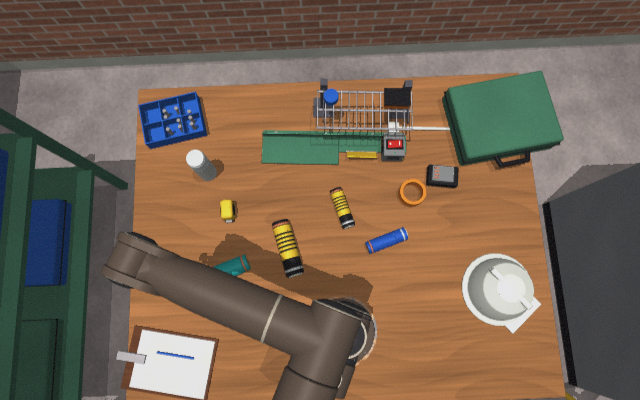

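Top view: the small black/yellow torch is at (342,207), with the big look-alike at (288,247). The dock's charger is at (394,147), the tray's open end at (290,147) and the flap at (361,155).

```bash
python3 - <<'E'
from h import *
from scipy.spatial.transform import Rotation as R
for n in('top','scene'):
    s=ld(n); s['rotation']=R.from_euler('xyz',s['rotation']).as_matrix() if s['rotation'].ndim==1 else s['rotation']
    np.savez(f'pics/{n}.npz',**s)
s=ld('top')
cv2.imwrite('pics/top2.png',cv2.resize(s['color'][80:230,250:450],None,fx=4,fy=4,interpolation=cv2.INTER_CUBIC))
for p in [(300,230),(290,147),(334,192),(342,207),(348,222),(394,130),(394,144),(265,162),(376,140)]: print(p,P(s,*p).round(4))
s=ld('scene')
cv2.imwrite('pics/sc2.png',cv2.resize(s['color'][170:350,120:360],None,fx=3.3,fy=3.3,interpolation=cv2.INTER_CUBIC))
for p in [(299,190),(295,207),(291,222),(320,300)]: print(p,P(s,*p).round(4))
E
sed -i "s/s=imaging.snapshot(n); /s=imaging.snapshot(n)\n    from scipy.spatial.transform import Rotation as R\n    if 'rotation' in s and np.ndim(s['rotation'])==1: s['rotation']=R.from_euler('xyz',s['rotation']).as_matrix()\n    /" h.py
```

```text
(300, 230) [ 0.3618  0.1308 -0.0026]
(290, 147) [0.6764 0.1562 0.0153]
(334, 192) [4.884e-01 4.000e-04 4.370e-02]
(342, 207) [ 0.4309 -0.0253  0.0481]
(348, 222) [ 0.3757 -0.0438  0.0465]
(394, 130) [ 0.6656 -0.2113  0.1827]
(394, 144) [ 0.644  -0.2228  0.0947]
(265, 162) [0.624  0.2525 0.0084]
(376, 140) [ 0.6894 -0.1702  0.0136]
(299, 190) [ 0.3978 -0.0312  0.0483]
(295, 207) [ 0.4544 -0.0114  0.0466]
(291, 222) [0.5022 0.0037 0.0442]
(320, 300) [0.652  0.1834 0.0125]
```

View pics/top2.png

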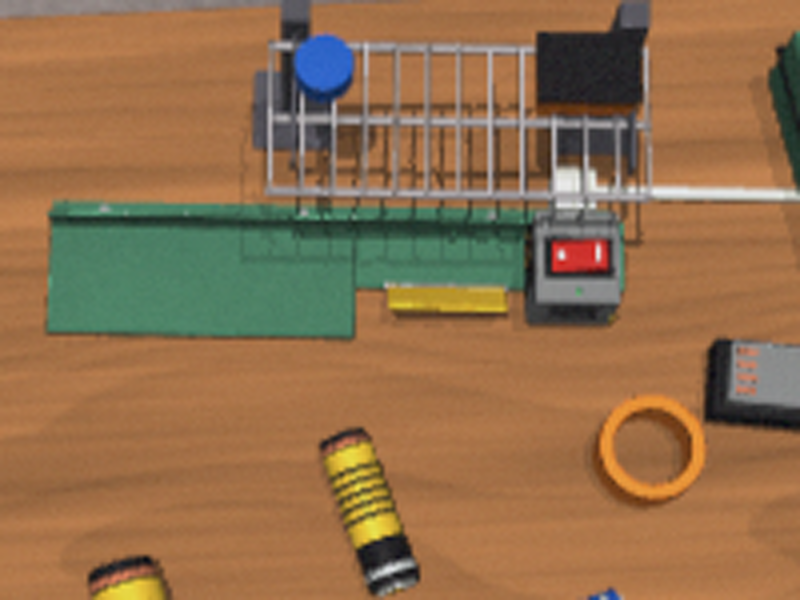

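View pics/sc2.png

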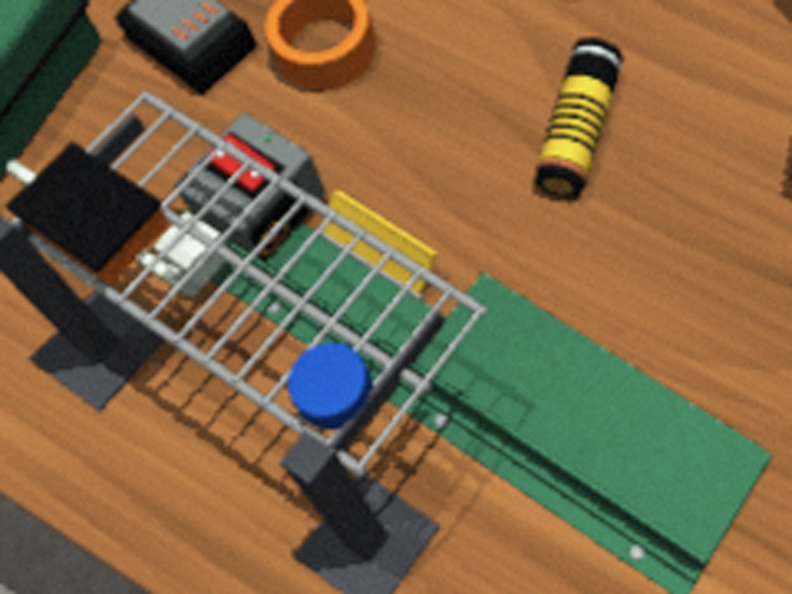

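```bash
cat > fit.py <<'E'
from h import *
from scipy.optimize import least_squares
T,S=ld('top'),ld('scene')
obs=[(T,48,332,-105,450,0),(T,354,337,-105,160,0),(T,356,287,-55,160,0),(T,268,194,-30,244,170),(T,648,196,-30,-89,170),
(S,768,457,-105,450,0),(S,484,275,-105,160,0),(S,484,310,-30,244,170),(S,145,97,-30,-89,170)]
def res(p):
    r=[];c,s=np.cos(p[2]),np.sin(p[2])
    for cam,u,v,x,y,z in obs:
        w=np.array([p[0]+(c*x-s*y)/1e3,p[1]+(s*x+c*y)/1e3,.012+z/1e3])
        q=cam['rotation'].T@(w-cam['origin']); k=cam['camera_matrix']@q; k=k[:2]/k[2]
        m=(250+u/4,80+v/4) if cam is T else (120+u/3.3,170+v/3.3)
        r+=list(k-np.array(m)+.4)
    return np.array(r)
f=least_squares(res,[.7,-.17,0]); print(f.x,f.fun.reshape(-1,2).round(1).tolist())
p=f.x;np.save('dock.npy',p)
E
python3 fit.py
cat >> h.py <<'E'
def D(x,y):
    p=np.load('dock.npy');c,s=np.cos(p[2]),np.sin(p[2])
    return np.array([p[0]*1e3+c*x-s*y,p[1]*1e3+s*x+c*y]).round(1)
E
python3 -c "
from h import *
print(D(-65,335),D(-60,75),D(0,0),D(-90,-60))"
```

```text
[ 0.70176594 -0.18769922 -0.06261713] [[-0.8, -1.0], [-0.2, -1.1], [-0.5, -1.3], [-1.2, -0.5], [0.8, 0.5], [0.6, -1.2], [-1.4, -1.3], [0.8, 0.5], [-0.3, -1.1]]
[657.9 150.7] [ 646.6 -109.1] [ 701.8 -187.7] [ 608.2 -241.9]
```

Emit:
{"op": "carry_out", "data": {"targets": [[[40,-40,0,7],[80,-80,0,14],[110,-120,0,21],[140,-160,0,28],[170,-200,0,35]]], "claw": -1}}

```text
time: 0.52
tcp_pos: [0.3407, 0.3375, 0.2479]
eef_rot: [-3.141, -0.001, -3.006]
force: [0.3, 0.3, -0.4]
width: 1.003
gripper_force: 0.0
```

Emit:
{"op": "carry_out", "data": {"targets": [[[10,-40,0,5],[20,-80,0,10.8],[25,-120,0,10.8],[28,-160,0,10.8],[30,-200,0,10.8]]]}}

```text
time: 0.93
tcp_pos: [0.3698, 0.1372, 0.2479]
eef_rot: [-3.141, -0.0, -2.823]
force: [0.9, -0.3, -0.5]
width: 1.003
gripper_force: 0.0
```

Emit:
{"op": "carry_out", "data": {"targets": [[[20,-40,0,2],[40,-80,0,3],[55,-120,0,3],[59,-155,0,3],[59,-160,0,3]]]}}

```text
time: 1.35
tcp_pos: [0.4297, -0.0262, 0.2477]
eef_rot: [-3.14, -0.001, -2.778]
force: [-0.1, 0.6, -0.6]
width: 0.995
gripper_force: 0.0
```

```bash
python3 - <<'E'
from h import *
o=arm.observe();print(o['tcp_pos'],o['eef_rot'],o['joint_pos'].round(2))
s=snap('wrist');cv2.imwrite('pics/w1.png',s['color']);print(s['T_tool_cam'].round(3).tolist())
E
```

```text
[ 0.42972813 -0.02618479  0.24770953] [-3.13994567e+00 -1.38205115e-03 -2.77804353e+00] [-0.06 -0.05 -0.23  1.4  -0.   -0.42]
[[0.001, -0.951, -0.308, 0.079], [1.0, 0.0, 0.001, -0.001], [-0.001, -0.308, 0.951, -0.126], [0.0, 0.0, 0.0, 1.0]]
```

View pics/w1.png

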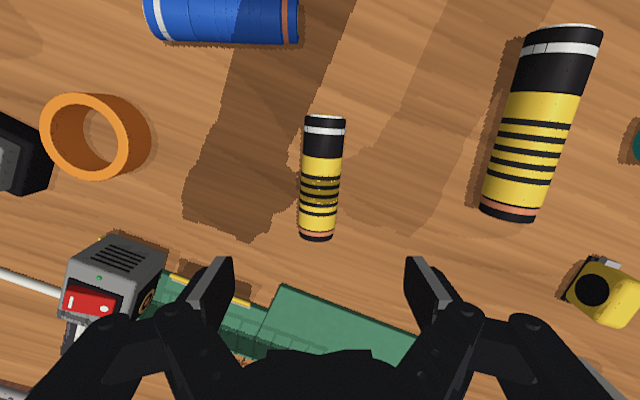

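The wrist view shows the torch at (300-345, 115-240), with the lens at the top (325,117) and the tail at (317,238). The fingers lie across it.

```bash
cat >> h.py <<'E'
def wcloud(s,o):
    from scipy.spatial.transform import Rotation as R
    K=s['camera_matrix'];z=s['z_map'];v,u=np.indices(z.shape)
    c=np.stack([(u-K[0,2])/K[0,0]*z,(v-K[1,2])/K[1,1]*z,z,np.ones_like(z)],-1)@s['T_tool_cam'].T
    return c[...,:3]@R.from_euler('xyz',o['eef_rot']).as_matrix().T+o['tcp_pos']
E
python3 - <<'E'
from h import *
s=ld('wrist');o=arm.observe();W=wcloud(s,o);np.save('pics/W1.npy',W)
q=W[110:250,292:350].reshape(-1,3);m=(q[:,2]>.03)&(q[:,2]<.06);q=q[m]
c,(w,h),a=cv2.minAreaRect((q[:,:2]*1e3).astype(np.float32));print(c,w,h,a,q[:,2].max())
b=cv2.boxPoints(((c[0],c[1]),(w,h),a));print(b)
v=np.linalg.svd(q[:,:2]-q[:,:2].mean(0),full_matrices=False)[2][0];print('axis',np.degrees(np.arctan2(v[1],v[0])))
E
```

```text
(433.623291015625, -21.91952896118164) 150.4193115234375 46.21347427368164 16.379318237304688 0.05003325106988657
[[354.94995  -20.959316]
 [367.98193  -65.29726 ]
 [512.29663  -22.879742]
 [499.26465   21.458199]]
axis 16.396397008822007
```

Emit:
{"op": "carry_out", "data": {"targets": [[[4,4,-40,-4.4],[4,4,-80,-4.4],[4,4,-120,-4.4],[4,4,-160,-4.4],[4,4,-190,-4.4]]]}}

```text
time: 1.82
tcp_pos: [0.4312, -0.0158, 0.0552]
eef_rot: [3.14, -0.002, -2.847]
force: [0.2, 0.3, 0.3]
width: 1.0
gripper_force: 0.0
```

Emit:
{"op": "carry_out", "data": {"targets": [[[0,0,-16,0],[0,0,-30,0],[0,0,-31,0],[0,0,-31,0]]]}}

```text
time: 2.15
tcp_pos: [0.4322, -0.0161, 0.0267]
eef_rot: [3.141, -0.002, -2.847]
force: [0.2, 0.4, 0.6]
width: 0.998
gripper_force: 0.0
```

Emit:
{"op": "carry_out", "data": {"targets": [[[0,0,0,0],[0,0,0,0],[0,0,0,0],[0,0,0,0],[0,0,0,0]]], "claw": 1}}

```text
time: 2.57
tcp_pos: [0.4342, -0.0169, 0.0288]
eef_rot: [-3.141, 0.003, -2.848]
force: [-1.4, 1.0, 5.8]
width: 0.542
gripper_force: 60.8
```

Emit:
{"op": "carry_out", "data": {"targets": [[[0,0,30,0],[0,0,65,-4],[0,0,100,-11],[10,0,130,-18],[20,5,140,-25]]]}}

```text
time: 2.98
tcp_pos: [0.4547, -0.0124, 0.1724]
eef_rot: [3.141, 0.007, 2.992]
force: [2.3, -0.0, -3.5]
width: 0.537
gripper_force: 64.3
```

Emit:
{"op": "carry_out", "data": {"targets": [[[20,10,0,-7],[40,20,0,-14],[60,30,0,-21],[80,40,0,-28],[100,50,0,-35]]]}}

```text
time: 3.4
tcp_pos: [0.5537, 0.0385, 0.1673]
eef_rot: [-3.141, -0.0, 2.382]
force: [1.1, -0.5, -2.4]
width: 0.537
gripper_force: 64.1
```

Emit:
{"op": "carry_out", "data": {"targets": [[[20,20,0,-7],[40,40,0,-14],[60,60,0,-21],[80,80,0,-28],[100,108,0,-35]]]}}

```text
time: 3.82
tcp_pos: [0.6538, 0.146, 0.1671]
eef_rot: [-3.141, 0.001, 1.769]
force: [-0.0, -0.5, -2.9]
width: 0.542
gripper_force: 64.1
```

Emit:
{"op": "carry_out", "data": {"targets": [[[4,5,0,-7],[4,5,0,-14],[4,5,0,-15.4],[4,5,0,-15.4]]]}}

```text
time: 4.15
tcp_pos: [0.6568, 0.1511, 0.1669]
eef_rot: [-3.141, 0.0, 1.51]
force: [-0.1, 0.2, -2.6]
width: 0.545
gripper_force: 64.1
```

```bash
python3 - <<'E'
from h import *
o=arm.observe();print(o['tcp_pos'],o['eef_rot'],o['joint_pos'].round(2),o['width'],o['gripper_force'])
s=snap('wrist');cv2.imwrite('pics/w2.png',s['color']);np.save('pics/W2.npy',wcloud(s,o))
E
```

```text
[0.65681786 0.15105113 0.16686909] [-3.14050984e+00  2.76951691e-04  1.50999148e+00] [0.23 0.42 0.17 1.32 0.   1.86] 0.5447815696280308 64.14347648620605
```

View pics/w2.png

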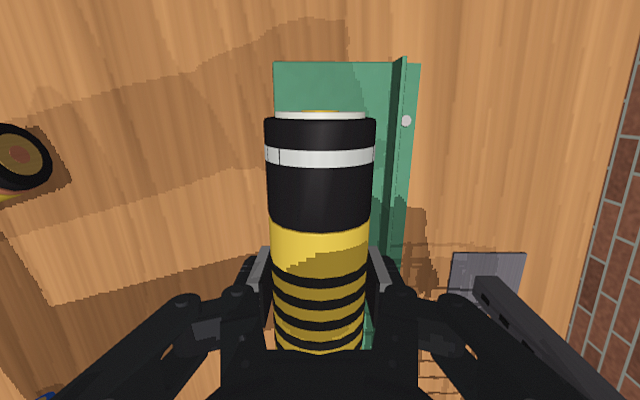

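The torch is held lens up-image (+y). The tray's end corner is at (275,63) and the rail's top edge runs from (402,58) down to (380,260).

```bash
python3 - <<'E'
from h import *
W=np.load('pics/W2.npy')
m=lambda u,v:np.median(W[v-1:v+2,u-1:u+2].reshape(-1,3),0).round(4)
for p in [(278,66),(300,80),(300,67),(370,90),(404,64),(404,80),(396,180),(392,230),(386,255),(320,180),(320,125),(320,240),(410,160)]: print(p,m(*p))
# rail top points
q=W[60:260,360:425].reshape(-1,3);q=q[(q[:,2]>.036)&(q[:,2]<.052)&(q[:,0]>.67)]
v=np.linalg.svd(q[:,:2]-q[:,:2].mean(0),full_matrices=False)[2][0];print(q.mean(0),np.degrees(np.arctan2(v[1],v[0])),q.min(0),q.max(0))
q=W[55:260,270:420].reshape(-1,3);q=q[(q[:,2]<.016)&(q[:,2]>.008)];print(q.min(0),q.max(0))
t=W[115:340,290:350].reshape(-1,3);t=t[t[:,2]>.14];print(t.min(0),t.max(0))
print(D(0,450),D(-105,450),D(-105,335))
E
```

```text
(278, 66) [0.6281 0.2644 0.0127]
(300, 80) [0.6463 0.2521 0.0121]
(300, 67) [0.6471 0.2626 0.0123]
(370, 90) [0.708  0.2401 0.0126]
(404, 64) [0.729  0.2561 0.0442]
(404, 80) [0.7293 0.2453 0.0432]
(396, 180) [0.7351 0.1545 0.0041]
(392, 230) [0.732  0.0991 0.0039]
(386, 255) [0.7162 0.0926 0.0441]
(320, 180) [0.6607 0.2031 0.1855]
(320, 125) [0.6619 0.223  0.186 ]
(320, 240) [0.6593 0.1784 0.1858]
(410, 160) [0.7485 0.173  0.0027]
[0.72347236 0.18376582 0.04261422] -93.71281551078779 [0.71600907 0.08906294 0.03602267] [0.73123718 0.25998601 0.04620512]
[0.61984565 0.0816169  0.00877268] [0.73991491 0.26813391 0.01597946]
[0.64212944 0.12457285 0.17609903] [0.67299852 0.22941229 0.2924303 ]
[729.9 261.4] [625.1 268. ] [617.9 153.2]
```

Emit:
{"op": "carry_out", "data": {"targets": [[[-2,0,-40,0],[-4,0,-80,0],[-4,0,-105,0],[-4,0,-118,0],[-4,0,-122,0]]]}}

```text
time: 4.62
tcp_pos: [0.6507, 0.1499, 0.042]
eef_rot: [-3.136, 0.002, 1.51]
force: [-0.1, 0.1, -2.4]
width: 0.541
gripper_force: 64.1
```

Emit:
{"op": "carry_out", "data": {"targets": [[[0,0,-1,0],[0,0,-2,0],[0,0,-3,0],[0,0,-3,0]]]}}

```text
time: 4.95
tcp_pos: [0.6541, 0.1512, 0.0439]
eef_rot: [3.139, -0.001, 1.508]
force: [-0.2, 0.2, -2.9]
width: 0.544
gripper_force: 64.1
```

Emit:
{"op": "carry_out", "data": {"targets": [[[0,0,-2,0],[0,0,-3,0],[0,0,-3,0]]]}}

```text
time: 5.2
tcp_pos: [0.6538, 0.1512, 0.0409]
eef_rot: [3.139, -0.001, 1.508]
force: [-1.0, -0.1, 3.8]
width: 0.541
gripper_force: 65.1
```

Emit:
{"op": "carry_out", "data": {"targets": [[[0,0,0,0],[0,0,0,0],[0,0,0,0],[0,0,0,0]]], "claw": -0.4}}

```text
time: 5.53
tcp_pos: [0.6532, 0.1511, 0.0393]
eef_rot: [3.142, -0.0, 1.508]
force: [0.0, 0.1, -0.2]
width: 0.7
gripper_force: 0.0
```

Emit:
{"op": "carry_out", "data": {"targets": [[[0,0,10,0],[0,0,30,0],[0,0,60,0],[0,0,90,0],[0,0,100,0]]]}}

```text
time: 5.95
tcp_pos: [0.6548, 0.1514, 0.1451]
eef_rot: [3.135, -0.002, 1.508]
force: [0.8, 1.3, 1.4]
width: 0.7
gripper_force: 0.0
```

```bash
python3 - <<'E'
from h import *
d=np.load('dock.npy');d[0]=.699;np.save('dock.npy',d)
o=arm.observe();print(o['tcp_pos'])
s=snap('wrist');cv2.imwrite('pics/w3.png',s['color']);W=wcloud(s,o)
m=lambda u,v:np.median(W[v-1:v+2,u-1:u+2].reshape(-1,3),0).round(4)
for u in range(220,440,15): print(u,m(u,170),m(u,230))
E
```

```text
[0.65480937 0.15143601 0.14507774]
220 [ 5.650e-01  1.789e-01 -1.000e-04] [ 5.552e-01  1.182e-01 -1.000e-04]
235 [0.5792 0.178  0.0006] [5.701e-01 1.176e-01 2.000e-04]
250 [5.933e-01 1.772e-01 3.000e-04] [0.5852 0.1169 0.0006]
265 [6.071e-01 1.762e-01 1.000e-04] [5.999e-01 1.157e-01 2.000e-04]
280 [0.6228 0.1777 0.0122] [0.6168 0.1196 0.0121]
295 [0.6398 0.1853 0.0529] [0.6355 0.1361 0.0526]
310 [0.6513 0.1857 0.0592] [0.648  0.1386 0.0601]
325 [0.6622 0.1851 0.0584] [0.6596 0.1373 0.0593]
340 [0.6737 0.1828 0.0518] [0.6718 0.133  0.0502]
355 [0.6896 0.1733 0.0118] [0.6883 0.1151 0.0125]
370 [0.7031 0.1726 0.0121] [0.7027 0.1142 0.0116]
385 [0.7166 0.1717 0.0121] [0.7169 0.1134 0.0125]
400 [0.7219 0.1776 0.0415] [0.7336 0.1094 0.0036]
415 [0.7464 0.168  0.0031] [0.7496 0.106  0.    ]
430 [ 7.616e-01  1.662e-01 -6.000e-04] [7.646e-01 1.051e-01 1.000e-04]
```

View pics/w3.png

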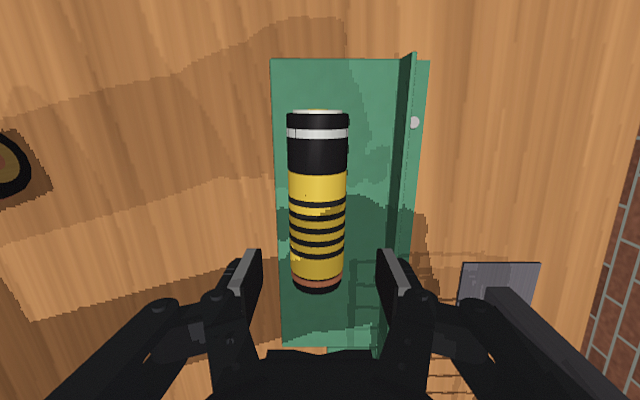

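The torch lies stably on the tray at (290-345, 110-293), with a clear gap to the rail at x≈390-405. Next I roll it with the shut fingers from the robot's side.

Emit:
{"op": "carry_out", "data": {"targets": [[[-25,2,0,0],[-57,4,0,0],[-57,4,-30,0],[-57,4,-65,0],[-57,4,-92,0]]], "claw": 1}}

```text
time: 6.42
tcp_pos: [0.5949, 0.155, 0.0453]
eef_rot: [-3.141, 0.0, 1.509]
force: [0.4, -0.2, 0.4]
width: 0.004
gripper_force: 0.0
```

Emit:
{"op": "carry_out", "data": {"targets": [[[0,0,-3,0],[3,0,-4,0],[8,0,-4,0],[14,0,-4,0],[20,0,-4,0]]]}}

```text
time: 6.83
tcp_pos: [0.6181, 0.1554, 0.0454]
eef_rot: [3.139, -0.001, 1.508]
force: [-4.3, -0.0, 3.7]
width: -0.001
gripper_force: 2.5
```

Emit:
{"op": "carry_out", "data": {"targets": [[[5,0,0,0],[10,0,0,0],[15,0,0,0],[20,0,0,0],[25,0,0,0]]]}}

```text
time: 7.25
tcp_pos: [0.6417, 0.155, 0.0434]
eef_rot: [3.141, -0.0, 1.508]
force: [-0.1, 0.2, 0.4]
width: 0.001
gripper_force: 0.0
```

Emit:
{"op": "carry_out", "data": {"targets": [[[3,0,0,0],[6,0,0,0],[9,0,0,0],[9,0,0,0]]]}}

```text
time: 7.58
tcp_pos: [0.6505, 0.155, 0.0432]
eef_rot: [3.141, -0.0, 1.508]
force: [0.4, -0.3, 0.1]
width: -0.002
gripper_force: 0.0
```

Emit:
{"op": "carry_out", "data": {"targets": [[[2,0,0,0],[4,0,0,0],[5,0,0,0],[5,0,0,0]]]}}

```text
time: 7.92
tcp_pos: [0.6553, 0.1551, 0.0433]
eef_rot: [3.141, 0.0, 1.508]
force: [0.5, 0.5, 0.6]
width: -0.001
gripper_force: 0.0
```

```bash
cat > torch.py <<'E'
from h import *
from scipy.spatial.transform import Rotation as R
s=imaging.snapshot('top')
if np.ndim(s['rotation'])==1:s['rotation']=R.from_euler('xyz',s['rotation']).as_matrix()
s2=imaging.snapshot('scene')
if np.ndim(s2['rotation'])==1:s2['rotation']=R.from_euler('xyz',s2['rotation']).as_matrix()
p=np.load('dock.npy');c,n=np.cos(p[2]),np.sin(p[2])
for k,s in(('top',s),('scene',s2)):
    z=s['z_map'];K=s['camera_matrix'];v,u=np.indices(z.shape)
    W=np.stack([(u-K[0,2])/K[0,0]*z,(v-K[1,2])/K[1,1]*z,z],-1)@s['rotation'].T+s['origin']
    hsv=cv2.cvtColor(s['color'],cv2.COLOR_BGR2HSV)
    q=(W-[p[0],p[1],.012])*1e3; X=c*q[...,0]+n*q[...,1];Y=-n*q[...,0]+c*q[...,1];Z=q[...,2]
    m=(z>0)&(X>-110)&(X<0)&(Y>5)&(Y<450)&(Z>38)&(Z<56)&((hsv[...,0]<35)|(hsv[...,0]>90)|(hsv[...,1]<60))
    if m.sum()<5: print(k,'none');continue
    for lo in range(0,450,30):
        g=m&(Y>=lo)&(Y<lo+30)
        if g.sum()>2: print(k,lo,g.sum(),'X',np.percentile(X[g],[5,50,95]).round(),'Z',Z[g].max().round(),'Y',Y[g].min().round(),Y[g].max().round())
cv2.imwrite('pics/sc_now.png',cv2.resize(s2['color'][170:350,120:360],None,fx=3.3,fy=3.3,interpolation=cv2.INTER_CUBIC))
E
python3 torch.py
```

```text
top 0 4 X [-90. -90. -86.] Z 41.0 Y 22.0 29.0
top 30 6 X [-90. -88. -86.] Z 39.0 Y 33.0 55.0
top 60 3 X [-90. -88. -87.] Z 47.0 Y 62.0 88.0
top 90 4 X [-91. -88. -87.] Z 45.0 Y 92.0 118.0
top 240 3 X [-20. -17. -13.] Z 42.0 Y 262.0 262.0
top 390 13 X [-48. -40. -18.] Z 52.0 Y 402.0 407.0
scene 90 5 X [-84. -82. -81.] Z 39.0 Y 90.0 114.0
scene 240 24 X [-39. -24. -11.] Z 52.0 Y 265.0 269.0
scene 270 158 X [-40. -22.  -7.] Z 52.0 Y 271.0 300.0
scene 300 109 X [-40. -16.  -6.] Z 51.0 Y 300.0 329.0
scene 330 121 X [-43. -17.  -6.] Z 50.0 Y 331.0 360.0
scene 360 171 X [-39. -21.  -6.] Z 52.0 Y 360.0 390.0
scene 390 140 X [-40. -22.  -5.] Z 52.0 Y 390.0 411.0
```

Emit:
{"op": "carry_out", "data": {"targets": [[[-15,0,0,0],[-20,0,30,0],[-15,30,65,0],[-6,65,70,0],[-6,101,70,0]]]}}

```text
time: 8.43
tcp_pos: [0.6519, 0.2571, 0.1179]
eef_rot: [3.135, -0.003, 1.506]
force: [0.2, -0.4, -0.5]
width: 0.002
gripper_force: 0.0
```

Emit:
{"op": "carry_out", "data": {"targets": [[[0,0,0,0],[0,0,-10,0],[0,0,-40,0],[0,0,-70,0],[0,0,-80,0]]], "claw": -1}}

```text
time: 8.85
tcp_pos: [0.6461, 0.2537, 0.0276]
eef_rot: [-3.135, 0.004, 1.507]
force: [-1.9, 0.1, -0.2]
width: 0.705
gripper_force: 0.0
```

```bash
python3 - <<'E'
from h import *
o=arm.observe();print(o['tcp_pos'],o['eef_rot'],o['force'],o['width'])
s=snap('wrist');W=wcloud(s,o);cv2.imwrite('pics/w4.png',s['color'])
p=np.load('dock.npy');c,n=np.cos(p[2]),np.sin(p[2]);q=(o['tcp_pos']-[p[0],p[1],.012])*1e3;print('dock tcp',c*q[0]+n*q[1],-n*q[0]+c*q[1])
s=snap('scene');cv2.imwrite('pics/s4.png',cv2.resize(s['color'][220:380,200:400],None,fx=4,fy=3.75,interpolation=cv2.INTER_CUBIC))
E
```

```text
[0.64614928 0.25370074 0.02758057] [-3.13480933  0.00362255  1.50717828] [-1.88192137  0.11415639 -0.17204283] 0.7049606902529779
dock tcp -80.36827741424858 437.2277072022653
```

View pics/s4.png

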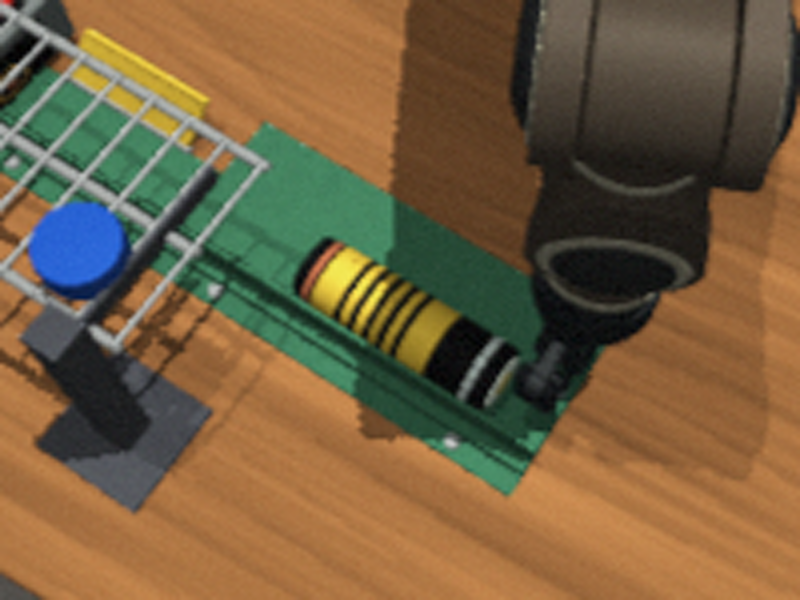

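The torch sits against the rail and the finger is just beyond its lens at (540,385). Checking the wrist's overhang towards the shelf before pushing.

Emit:
{"op": "carry_out", "data": {"targets": [[[0,0,0,0],[0,0,0,0],[0,0,0,0]]]}}

```text
time: 9.2
tcp_pos: [0.6503, 0.2561, 0.0355]
eef_rot: [3.139, -0.001, 1.508]
force: [0.5, -0.1, -0.3]
width: 1.0
gripper_force: 0.0
```

```bash
python3 - <<'E'
from h import *
o=arm.observe();print(o['tcp_pos'],o['width'],o['force'])
p=np.load('dock.npy');c,n=np.cos(p[2]),np.sin(p[2])
def dk(W):
    q=(W-[p[0],p[1],.012])*1e3;return c*q[...,0]+n*q[...,1],-n*q[...,0]+c*q[...,1],q[...,2]
print('tcp',[round(float(a),1) for a in dk(o['tcp_pos'])])
s=ld('scene');z=s['z_map'];K=s['camera_matrix'];v,u=np.indices(z.shape)
W=np.stack([(u-K[0,2])/K[0,0]*z,(v-K[1,2])/K[1,1]*z,z],-1)@s['rotation'].T+s['origin']
X,Y,Z=dk(W)
for lo in range(0,340,20):
    g=(z>0)&(Z>=lo)&(Z<lo+20)&(Y>(250 if lo>56 else 414))&(Y<560)&(X>-200)&(X<60)
    if lo<20: g&=(X>-104)&(Z>8)
    if g.sum()>3: print(lo,g.sum(),'X',np.percentile(X[g],[2,98]).round(),'Y',np.percentile(Y[g],[2,98]).round())
E
```

```text
[0.65034215 0.25613428 0.03548793] 0.9997197925001687 [ 0.54563302 -0.05218057 -0.3316836 ]
tcp [-76.3, 439.9, 23.5]
0 17 X [-39.   6.] Y [416. 450.]
20 41 X [2. 6.] Y [415. 450.]
40 23 X [-43. -13.] Y [429. 450.]
60 56 X [-55. -12.] Y [421. 453.]
80 44 X [-56. -11.] Y [420. 454.]
100 127 X [-43. -11.] Y [425. 449.]
120 46 X [-70. -41.] Y [405. 473.]
140 84 X [-72. -41.] Y [412. 474.]
160 131 X [-77. -42.] Y [411. 474.]
180 33 X [-65. -42.] Y [418. 470.]
200 70 X [-62. -40.] Y [422. 472.]
220 29 X [-56. -39.] Y [432. 468.]
260 33 X [-57. -23.] Y [421. 490.]
280 135 X [-57. -22.] Y [413. 492.]
300 265 X [-56. -22.] Y [414. 492.]
320 252 X [-77. -23.] Y [409. 490.]
```

Emit:
{"op": "carry_out", "data": {"targets": [[[-2,-7,-3,0],[-3,-14,-3,0],[-3,-22,-3,0],[-3,-32,-3,0],[-4,-42,-3,0]]]}}

```text
time: 9.62
tcp_pos: [0.6454, 0.2133, 0.0307]
eef_rot: [3.141, -0.001, 1.508]
force: [-0.1, 2.3, 1.4]
width: 1.0
gripper_force: 1.2
```

Emit:
{"op": "carry_out", "data": {"targets": [[[-0.7,-10,0,0],[-1.3,-20,0,0],[-2,-30,0,0],[-2.6,-40,0,0],[-3.2,-50,0,0]]]}}

```text
time: 10.03
tcp_pos: [0.6418, 0.163, 0.0304]
eef_rot: [3.142, -0.0, 1.508]
force: [0.3, 2.3, 2.0]
width: 0.998
gripper_force: 1.3
```

```bash
cat >> torch.py <<'E'
o=arm.observe();q=(o['tcp_pos']-[p[0],p[1],.012])*1e3
print('tcp dock',(c*q[0]+n*q[1]).round(1),(-n*q[0]+c*q[1]).round(1),q[2].round(1),o['eef_rot'].round(3),o['force'].round(1))
E
python3 torch.py
```

```text
top 30 4 X [-90. -87. -86.] Z 44.0 Y 40.0 59.0
top 90 6 X [-91. -87. -86.] Z 41.0 Y 91.0 117.0
top 180 61 X [-45. -30. -13.] Z 53.0 Y 184.0 210.0
top 210 79 X [-46. -29. -13.] Z 53.0 Y 210.0 240.0
top 240 74 X [-44. -29. -10.] Z 54.0 Y 243.0 270.0
top 270 14 X [-32. -18. -11.] Z 54.0 Y 273.0 281.0
scene 180 88 X [-39. -20.  -6.] Z 52.0 Y 187.0 210.0
scene 210 157 X [-39. -20.  -5.] Z 52.0 Y 210.0 240.0
scene 240 166 X [-39. -20.  -5.] Z 52.0 Y 240.0 270.0
scene 270 158 X [-40. -21.  -6.] Z 51.0 Y 270.0 300.0
scene 300 115 X [-38. -18.  -5.] Z 52.0 Y 300.0 330.0
scene 330 3 X [-31. -28. -25.] Z 44.0 Y 351.0 355.0
tcp dock -79.2 345.1 18.1 [-3.141e+00  2.000e-03  1.506e+00] [-0.1  0.4  0.7]
```

Emit:
{"op": "carry_out", "data": {"targets": [[[-0.7,-10,0,0],[-1.3,-20,0,0],[-2,-30,0,0],[-2.6,-40,0,0],[-3.2,-50,0,0]]]}}

```text
time: 10.55
tcp_pos: [0.6384, 0.1129, 0.0301]
eef_rot: [-3.141, 0.0, 1.508]
force: [-0.3, 1.3, -1.1]
width: 0.995
gripper_force: 0.7
```

Emit:
{"op": "carry_out", "data": {"targets": [[[-0.7,-10,0,0],[-1.3,-20,0,0],[-2,-30,0,0],[-2.6,-40,0,0],[-3.2,-50,0,0]]]}}

```text
time: 10.97
tcp_pos: [0.6354, 0.063, 0.0303]
eef_rot: [-3.142, -0.0, 1.508]
force: [-0.7, 1.8, -1.6]
width: 1.002
gripper_force: 0.7
```

Emit:
{"op": "carry_out", "data": {"targets": [[[-0.7,-10,0,0],[-1.3,-20,0,0],[-2,-30,0,0],[-2.6,-40,0,0],[-3.2,-50,0,0]]]}}

```text
time: 11.38
tcp_pos: [0.6322, 0.0131, 0.0303]
eef_rot: [-3.142, -0.0, 1.508]
force: [-0.2, 1.5, -0.3]
width: 1.003
gripper_force: 0.7
```

```bash
python3 torch.py
```

```text
top 30 66 X [-51. -30. -10.] Z 55.0 Y 36.0 59.0
top 60 80 X [-86. -30. -10.] Z 55.0 Y 62.0 89.0
top 90 45 X [-45. -29. -13.] Z 53.0 Y 91.0 111.0
scene 30 83 X [-41. -22.  -7.] Z 51.0 Y 34.0 60.0
scene 60 114 X [-40. -21.  -5.] Z 50.0 Y 60.0 90.0
scene 90 125 X [-42. -21.  -6.] Z 51.0 Y 90.0 120.0
scene 120 123 X [-40. -21.  -5.] Z 52.0 Y 120.0 150.0
scene 150 35 X [-34. -15.  -5.] Z 50.0 Y 150.0 180.0
scene 180 10 X [-32. -25.  -9.] Z 49.0 Y 180.0 205.0
tcp dock -79.1 195.3 18.4 [3.141e+00 1.000e-03 1.506e+00] [ 1.  -0.9  0.2]
```

Emit:
{"op": "carry_out", "data": {"targets": [[[-0.4,-6,0,0],[-0.8,-12,0,0],[-1.2,-18,0,0],[-1.5,-23,0,0],[-1.7,-27,0,0]]]}}

```text
time: 11.9
tcp_pos: [0.6307, -0.0133, 0.0305]
eef_rot: [3.141, -0.0, 1.508]
force: [-0.2, 2.8, 0.8]
width: 0.997
gripper_force: 1.1
```

Emit:
{"op": "carry_out", "data": {"targets": [[[0,-2,0,0],[-0.2,-4,0,0],[-0.3,-5,0,0],[-0.3,-5,0,0]]]}}

```text
time: 12.23
tcp_pos: [0.6303, -0.0182, 0.0304]
eef_rot: [3.141, 0.0, 1.508]
force: [-0.1, 0.2, 0.1]
width: 0.997
gripper_force: 0.5
```

Emit:
{"op": "carry_out", "data": {"targets": [[[0,-1.5,0,0],[-0.2,-3,0,0],[-0.2,-3,0,0]]]}}

```text
time: 12.48
tcp_pos: [0.6302, -0.0204, 0.0304]
eef_rot: [3.141, -0.001, 1.509]
force: [0.3, 4.9, 0.4]
width: 0.999
gripper_force: 2.4
```

Emit:
{"op": "carry_out", "data": {"targets": [[[0,-1.5,0,0],[-0.2,-3,0,0],[-0.2,-3,0,0]]]}}

```text
time: 12.73
tcp_pos: [0.6302, -0.0206, 0.0304]
eef_rot: [3.141, -0.007, 1.512]
force: [1.5, 14.8, 1.9]
width: 0.997
gripper_force: 7.5
```

```bash
python3 torch.py|tail -8
```

```text
top 30 81 X [-48. -31. -10.] Z 55.0 Y 30.0 59.0
top 60 22 X [-41. -24. -12.] Z 51.0 Y 62.0 70.0
scene 0 87 X [-39. -21.  -5.] Z 50.0 Y 5.0 30.0
scene 30 116 X [-41. -22.  -6.] Z 51.0 Y 30.0 60.0
scene 60 121 X [-40. -20.  -5.] Z 52.0 Y 60.0 90.0
scene 90 121 X [-39. -19.  -4.] Z 53.0 Y 90.0 120.0
scene 120 36 X [-23. -10.  -4.] Z 50.0 Y 121.0 148.0
tcp dock -79.1 162.5 18.4 [ 3.141 -0.006  1.512] [ 0.2 14.7  1.1]
```

The torch is home (14.8 N against the charger). Now I back off and go round to the flap.

Emit:
{"op": "carry_out", "data": {"targets": [[[0.6,10,0,0],[1.3,22,3,0],[-20,23,20,0],[-55,25,20,0],[-84,27,20,0]]]}}

```text
time: 13.25
tcp_pos: [0.5452, 0.0032, 0.0509]
eef_rot: [3.141, 0.001, 1.508]
force: [-0.6, -0.2, -0.6]
width: 0.997
gripper_force: 0.0
```

Emit:
{"op": "carry_out", "data": {"targets": [[[-4,-35,0,0],[-6,-70,0,0],[-7,-105,0,0],[-7,-110,-15,0],[-7,-110,-26,0]]]}}

```text
time: 13.67
tcp_pos: [0.5391, -0.1091, 0.0244]
eef_rot: [3.14, 0.002, 1.504]
force: [-0.6, 0.3, -0.7]
width: 1.008
gripper_force: 0.0
```

Emit:
{"op": "carry_out", "data": {"targets": [[[0,0,0,0],[0,0,0,0]]]}}

```text
time: 13.83
tcp_pos: [0.538, -0.1061, 0.0234]
eef_rot: [-3.139, -0.0, 1.509]
force: [-0.1, 0.1, 0.3]
width: 1.0
gripper_force: 0.0
```

```bash
python3 torch.py|tail -8; python3 - <<'E'
from h import *
s=imaging.snapshot('scene');cv2.imwrite('pics/s5.png',cv2.resize(s['color'][180:300,150:310],None,fx=5,fy=5,interpolation=cv2.INTER_CUBIC))
E
```

```text
top 120 71 X [-46. -30. -11.] Z 55.0 Y 121.0 148.0
scene 0 85 X [-39. -21.  -5.] Z 49.0 Y 5.0 30.0
scene 30 115 X [-41. -21.  -6.] Z 51.0 Y 30.0 59.0
scene 60 116 X [-40. -21.  -6.] Z 55.0 Y 60.0 90.0
scene 90 114 X [-40. -21.  -6.] Z 52.0 Y 91.0 120.0
scene 120 128 X [-39. -21.  -5.] Z 51.0 Y 120.0 150.0
scene 150 7 X [-39. -28. -11.] Z 45.0 Y 150.0 151.0
tcp dock -164.8 71.6 12.5 [-3.141  0.     1.51 ] [0.1 0.9 0.3]
```

View pics/s5.png

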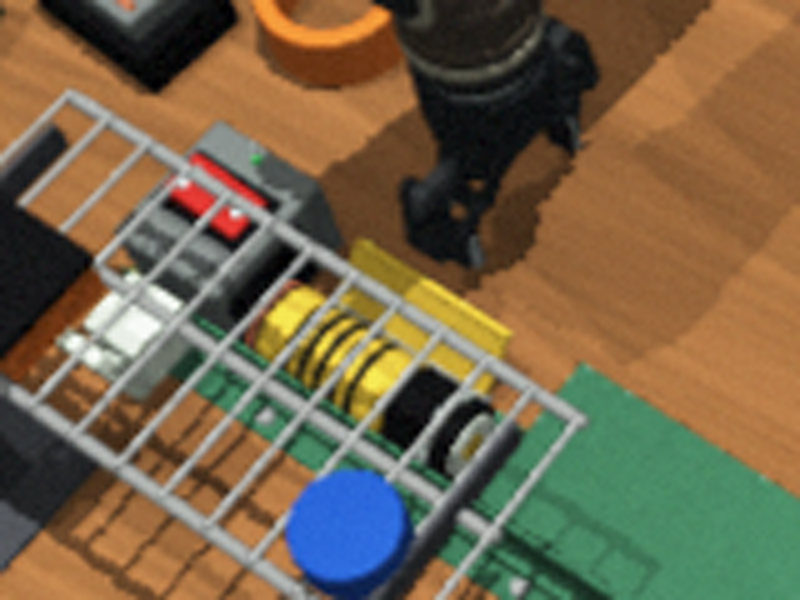

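The torch is docked, with its lens at (465,440). The flap still leans out and the finger stands in front of it at (450,240). Pushing now.

Emit:
{"op": "carry_out", "data": {"targets": [[[4,0,0,0],[8,-0.5,0,0],[12,-0.7,1,0],[15,-0.9,2,0],[18,-1,4,0]]]}}

```text
time: 14.4
tcp_pos: [0.5574, -0.1079, 0.0284]
eef_rot: [3.142, 0.0, 1.508]
force: [-0.0, 0.1, 0.3]
width: 1.005
gripper_force: 0.0
```

Emit:
{"op": "carry_out", "data": {"targets": [[[4,-0.2,3,0],[8,-0.5,7,0],[12,-0.7,11,0],[15,-1,14,0],[18,-1.1,17,0]]]}}

```text
time: 14.82
tcp_pos: [0.5752, -0.1091, 0.0456]
eef_rot: [-3.141, 0.0, 1.508]
force: [-2.2, -0.1, -0.7]
width: 1.002
gripper_force: 0.7
```

Emit:
{"op": "carry_out", "data": {"targets": [[[2,-0.1,1,0],[4,-0.2,2,0],[6,-0.4,3,0],[8,-0.5,4,0],[10,-0.6,5,0]]]}}

```text
time: 15.23
tcp_pos: [0.585, -0.1096, 0.0503]
eef_rot: [-3.141, -0.0, 1.508]
force: [-1.4, -0.4, -0.5]
width: 1.001
gripper_force: 0.6
```

```bash
python3 torch.py|tail -1
```

```text
tcp dock -118.2 70.7 38.6 [3.141 0.    1.508] [-0.6  0.1  0. ]
```

Emit:
{"op": "carry_out", "data": {"targets": [[[1,0,0,0],[2,-0.1,0,0],[3,-0.2,0,0],[4,-0.2,0,0],[4,-0.2,0,0]]]}}

```text
time: 15.75
tcp_pos: [0.589, -0.1099, 0.0507]
eef_rot: [3.141, 0.0, 1.508]
force: [-2.4, 0.2, 4.5]
width: 1.0
gripper_force: 2.2
```

Emit:
{"op": "carry_out", "data": {"targets": [[[1,0,0,0],[2,-0.1,0,0],[3,-0.2,0,0],[3,-0.2,0,0]]]}}

```text
time: 16.08
tcp_pos: [0.5893, -0.1099, 0.0508]
eef_rot: [-3.137, 0.0, 1.508]
force: [-14.2, 0.7, 12.2]
width: 0.998
gripper_force: 8.7
```

Emit:
{"op": "carry_out", "data": {"targets": [[[-5,0,0,0],[-15,1,0,0],[-25,1.5,0,0],[-30,2,20,0],[-30,2,40,0]]]}}

```text
time: 16.5
tcp_pos: [0.5589, -0.1076, 0.0891]
eef_rot: [-3.137, -0.001, 1.508]
force: [0.5, -0.3, 0.8]
width: 1.004
gripper_force: 0.0
```

Emit:
{"op": "carry_out", "data": {"targets": [[[0,-35,20,0],[-3,-75,30,0],[-5,-110,40,0],[-5,-124,45,0],[-5,-124,45,0]]]}}

```text
time: 16.92
tcp_pos: [0.5568, -0.2351, 0.1364]
eef_rot: [3.139, 0.001, 1.504]
force: [-0.4, -0.0, 0.2]
width: 1.004
gripper_force: 0.0
```

Emit:
{"op": "carry_out", "data": {"targets": [[[0,0,0,0],[0,0,0,0]]]}}

```text
time: 17.08
tcp_pos: [0.5563, -0.2311, 0.1345]
eef_rot: [-3.14, -0.001, 1.508]
force: [-0.3, 0.3, 0.5]
width: 1.002
gripper_force: 0.0
```

```bash
python3 - <<'E'
from h import *
o=arm.observe()
p=np.load('dock.npy');c,n=np.cos(p[2]),np.sin(p[2])
def dk(W):
    q=(W-[p[0],p[1],.012])*1e3;return c*q[...,0]+n*q[...,1],-n*q[...,0]+c*q[...,1],q[...,2]
t=dk(o['tcp_pos']);print('tcp',np.round(t,1),o['eef_rot'].round(3))
for nm in('scene','top'):
    s=snap(nm);z=s['z_map'];K=s['camera_matrix'];v,u=np.indices(z.shape)
    W=np.stack([(u-K[0,2])/K[0,0]*z,(v-K[1,2])/K[1,1]*z,z],-1)@s['rotation'].T+s['origin']
    X,Y,Z=dk(W)
    if nm=='scene':
      for lo in range(-40,160,20):
        g=(z>0)&(Z-t[2]>=lo)&(Z-t[2]<lo+20)&(abs(Y-t[1])<40)&(X>t[0]-100)&(X<-33)&(Z>92)
        if g.sum()>2: print(lo,g.sum(),'X-t',np.percentile(X[g]-t[0],[2,50,98]).round(),'Y-t',np.percentile(Y[g]-t[1],[2,98]).round())
    # flap: yellow points
    hsv=cv2.cvtColor(s['color'],cv2.COLOR_BGR2HSV)
    g=(hsv[...,0]>18)&(hsv[...,0]<34)&(hsv[...,1]>130)&(X<-45)&(X>-110)&(Y>15)&(Y<135)&(z>0)
    print(nm,'flap',g.sum(),np.percentile(X[g],[2,50,98]).round(),np.percentile(Z[g],[2,50,98]).round())
    g=((hsv[...,0]<6)|(hsv[...,0]>174))&(hsv[...,1]>150)&(X<-20)&(X>-80)&(Y<0)&(Y>-85)&(z>0)
    if g.sum(): print(nm,'rocker',g.sum(),'X',np.percentile(X[g],[2,98]).round(),'Y',np.percentile(Y[g],[2,98]).round(),'Z',np.percentile(Z[g],[2,98]).round())
cv2.imwrite('pics/s6.png',cv2.resize(ld('scene')['color'][180:300,150:310],None,fx=5,fy=5,interpolation=cv2.INTER_CUBIC))
E
```

```text
tcp [-139.7  -52.2  122.5] [-3.140e+00 -1.000e-03  1.508e+00]
-20 4 X-t [-41. -40.  45.] Y-t [-4.  8.]
0 62 X-t [-54. -40.  58.] Y-t [-11.  12.]
20 46 X-t [-55.  45.  59.] Y-t [-1. 12.]
40 190 X-t [-67.  42.  75.] Y-t [-11.  16.]
60 194 X-t [-67.  28.  74.] Y-t [-10.  17.]
80 268 X-t [-64.  34.  72.] Y-t [-11.  19.]
100 93 X-t [-62.  31.  66.] Y-t [-11.  36.]
120 154 X-t [-19.  22.  39.] Y-t [-9. 37.]
140 252 X-t [-26.  21.  39.] Y-t [-14.  37.]
scene flap 138 [-56. -53. -52.] [ 5. 32. 49.]
scene rocker 102 X [-64. -33.] Y [-58. -12.] Z [74. 88.]
top flap 157 [-62. -58. -46.] [10. 36. 51.]
top rocker 78 X [-65. -35.] Y [-53. -18.] Z [71. 89.]
```

View pics/s6.png

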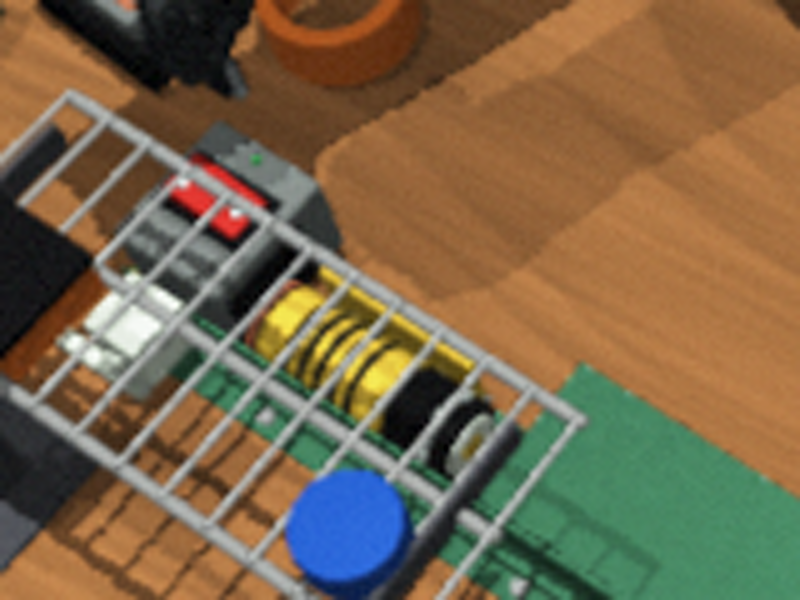

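The flap is upright and the torch is docked. The rocker at (218,195) is still off. Now pressing it with the one leading finger, keeping the knuckle clear of the shelf.

Emit:
{"op": "carry_out", "data": {"targets": [[[10,-4,0,0],[20,-7,0,0],[28,-10,0,0],[31,-10,0,0],[31,-10,0,0]]]}}

```text
time: 17.6
tcp_pos: [0.5884, -0.2413, 0.1347]
eef_rot: [-3.141, -0.0, 1.509]
force: [-0.5, -0.5, 0.1]
width: 1.001
gripper_force: 0.0
```

Emit:
{"op": "carry_out", "data": {"targets": [[[0,0,-5,0],[0,0,-10,0],[0,0,-14,0],[0,0,-17,0],[0,0,-19,0]]]}}

```text
time: 18.02
tcp_pos: [0.5874, -0.242, 0.1156]
eef_rot: [-3.141, -0.0, 1.508]
force: [0.1, -0.2, 0.2]
width: 1.001
gripper_force: 0.0
```

Emit:
{"op": "carry_out", "data": {"targets": [[[0,0,-2,0],[0,0,-3,0],[0,0,-4,0],[0,0,-5,0],[0,0,-5,0]]]}}

```text
time: 18.43
tcp_pos: [0.5879, -0.2421, 0.1112]
eef_rot: [-3.142, -0.0, 1.508]
force: [0.2, -0.5, 1.1]
width: 1.002
gripper_force: 0.0
```

```bash
python3 torch.py|tail -1; cat > rk.py <<'E'
from h import *
s=snap('top');hsv=cv2.cvtColor(s['color'],cv2.COLOR_BGR2HSV)
p=np.load('dock.npy');c,n=np.cos(p[2]),np.sin(p[2])
for nm in('scene','top'):
    s=snap(nm);z=s['z_map'];K=s['camera_matrix'];v,u=np.indices(z.shape)
    W=np.stack([(u-K[0,2])/K[0,0]*z,(v-K[1,2])/K[1,1]*z,z],-1)@s['rotation'].T+s['origin']
    q=(W-[p[0],p[1],.012])*1e3;X,Y,Z=c*q[...,0]+n*q[...,1],-n*q[...,0]+c*q[...,1],q[...,2]
    hsv=cv2.cvtColor(s['color'],cv2.COLOR_BGR2HSV)
    g=((hsv[...,0]<6)|(hsv[...,0]>174))&(hsv[...,1]>150)&(X<-20)&(X>-80)&(Y<0)&(Y>-85)&(z>0)
    if g.sum()>5: print(nm,'rocker',g.sum(),'slope dZ/dY',np.polyfit(Y[g],Z[g],1).round(2))
E
python3 rk.py
```

```text
tcp dock -107.4 -61.2 99.4 [3.141 0.    1.508] [-0.6  0.   0.2]
scene rocker 101 slope dZ/dY [-0.15 75.41]
top rocker 72 slope dZ/dY [-0.23 73.95]
```

Emit:
{"op": "carry_out", "data": {"targets": [[[0,0,-1,0],[0,0,-2,0],[0,0,-3,0],[0,0,-4,0],[0,0,-4,0]]]}}

```text
time: 19.1
tcp_pos: [0.5877, -0.242, 0.107]
eef_rot: [-3.141, -0.0, 1.508]
force: [-0.7, -0.7, -0.8]
width: 1.002
gripper_force: 0.0
```

Emit:
{"op": "carry_out", "data": {"targets": [[[0,0,-1,0],[0,0,-2,0],[0,0,-3,0],[0,0,-3,0]]]}}

```text
time: 19.43
tcp_pos: [0.5878, -0.242, 0.104]
eef_rot: [-3.141, -0.0, 1.508]
force: [-0.2, 0.3, 0.2]
width: 0.998
gripper_force: 0.0
```

```bash
python3 rk.py; python3 - <<'E'
from h import *
cv2.imwrite('pics/s7.png',cv2.resize(ld('scene')['color'][185:275,150:270],None,fx=6,fy=6,interpolation=cv2.INTER_CUBIC))
E
```

```text
scene rocker 98 slope dZ/dY [-0.14 76.07]
top rocker 69 slope dZ/dY [-0.22 74.21]
```

View pics/s7.png

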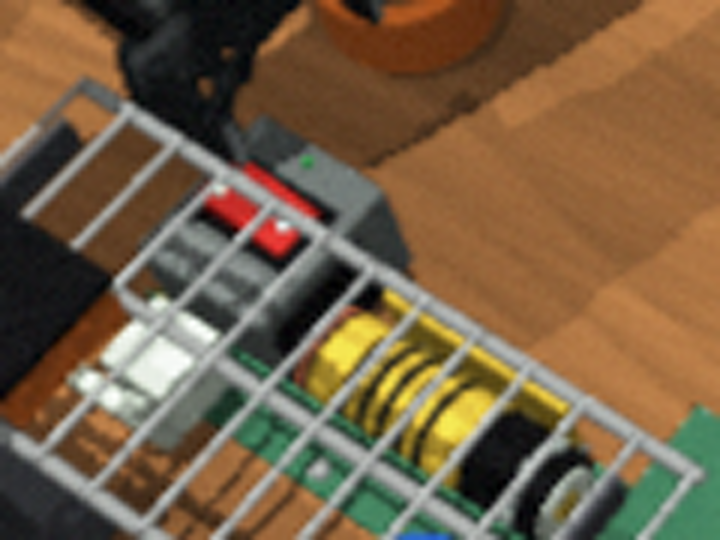

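The finger at (240,150) came down just in front of the rocker: the tip pad is thin, and the shelf limits the knuckle. The fix is to turn the gripper about 54° so the tip's corner reaches farther in.

Emit:
{"op": "carry_out", "data": {"targets": [[[-10,0,5,0],[-30,0,15,0],[-50,-10,25,0],[-50,-10,27,7],[-50,-15,27,14]]]}}

```text
time: 20.0
tcp_pos: [0.5368, -0.2572, 0.1333]
eef_rot: [3.14, 0.001, 1.758]
force: [0.6, 0.4, -0.0]
width: 0.998
gripper_force: 0.0
```

Emit:
{"op": "carry_out", "data": {"targets": [[[0,-5,0,7],[0,-10,0,14],[0,-15,0,21],[10,-20,0,28],[20,-20,0,35]]]}}

```text
time: 20.42
tcp_pos: [0.5572, -0.2779, 0.1321]
eef_rot: [-3.141, 0.001, 2.368]
force: [0.2, -0.2, 0.3]
width: 0.997
gripper_force: 0.0
```

Emit:
{"op": "carry_out", "data": {"targets": [[[10,0,0,5],[20,0,0,5],[25,0,0,5],[25,0,0,5]]]}}

```text
time: 20.75
tcp_pos: [0.5835, -0.277, 0.1313]
eef_rot: [3.142, 0.0, 2.449]
force: [-0.5, 0.5, -0.3]
width: 1.001
gripper_force: 0.0
```

```bash
python3 torch.py|tail -1; python3 rk.py
```

```text
tcp dock -110.6 -96.3 119.2 [-3.141e+00 -1.000e-03  2.449e+00] [0.7 0.6 0.3]
scene rocker 104 slope dZ/dY [-0.16 75.51]
top rocker 78 slope dZ/dY [-0.25 75.84]
```

Emit:
{"op": "carry_out", "data": {"targets": [[[6,-0.4,0,0],[12,-0.8,0,0],[17,-1.1,0,0],[20,-1.3,0,0],[22,-1.4,0,0]]]}}

```text
time: 21.42
tcp_pos: [0.6056, -0.2785, 0.1311]
eef_rot: [-3.142, -0.0, 2.451]
force: [0.4, -0.0, 0.0]
width: 0.999
gripper_force: 0.0
```

Emit:
{"op": "carry_out", "data": {"targets": [[[0,0,-4,0],[0,0,-8,0],[0,0,-12,0],[0,0,-15,0],[0,0,-15,0]]]}}

```text
time: 21.83
tcp_pos: [0.6042, -0.2782, 0.1151]
eef_rot: [-3.141, -0.002, 2.45]
force: [0.7, -0.0, 0.4]
width: 1.002
gripper_force: 0.0
```

Emit:
{"op": "carry_out", "data": {"targets": [[[0,0,-2,0],[0,0,-4,0],[0,0,-5,0],[0,0,-5,0]]]}}

```text
time: 22.17
tcp_pos: [0.6048, -0.2784, 0.1111]
eef_rot: [-3.142, -0.0, 2.451]
force: [0.2, -0.3, -0.2]
width: 0.999
gripper_force: 0.0
```

```bash
python3 torch.py|tail -1; python3 rk.py
```

```text
tcp dock -88.2 -96.5 99.4 [3.142 0.    2.451] [ 0.7 -0.1  0.4]
scene rocker 102 slope dZ/dY [-0.17 75.18]
top rocker 77 slope dZ/dY [-0.18 76.1 ]
```

Emit:
{"op": "carry_out", "data": {"targets": [[[0,0,-1,0],[0,0,-2,0],[0,0,-3,0],[0,0,-4,0],[0,0,-4,0]]]}}

```text
time: 22.83
tcp_pos: [0.6048, -0.2784, 0.107]
eef_rot: [-3.141, -0.0, 2.451]
force: [0.0, -0.7, -0.0]
width: 0.998
gripper_force: 0.0
```

Emit:
{"op": "carry_out", "data": {"targets": [[[0,0,-1,0],[0,0,-2,0],[0,0,-3,0],[0,0,-3,0]]]}}

```text
time: 23.17
tcp_pos: [0.6048, -0.2784, 0.104]
eef_rot: [-3.141, -0.0, 2.451]
force: [0.7, -0.2, 0.1]
width: 1.001
gripper_force: 0.0
```

```bash
python3 rk.py; python3 - <<'E'
from h import *
a=cv2.resize(ld('scene')['color'][185:245,150:230],None,fx=7,fy=7,interpolation=cv2.INTER_CUBIC)
b=cv2.resize(ld('top')['color'][110:170,365:420],None,fx=7,fy=7,interpolation=cv2.INTER_CUBIC)[:420,:240]
cv2.imwrite('pics/s8.png',np.hstack([a,b]))
E
```

```text
scene rocker 101 slope dZ/dY [-0.15 75.95]
top rocker 75 slope dZ/dY [-0.18 77.51]
```

View pics/s8.png

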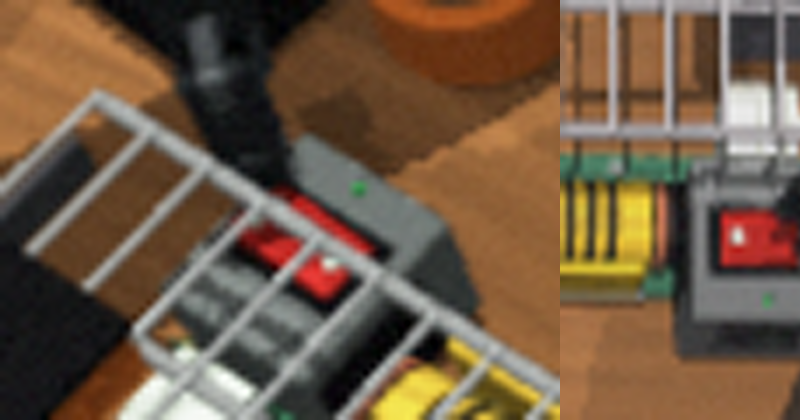

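The finger now covers the rocker's -y end, but it hasn't made contact. The open tip must be only about 4 mm ahead of the TCP, so I go lower.

Emit:
{"op": "carry_out", "data": {"targets": [[[0,0,-1,0],[0,0,-2,0],[0,0,-3,0],[0,0,-4,0],[0,0,-4,0]]]}}

```text
time: 23.73
tcp_pos: [0.6051, -0.2788, 0.1004]
eef_rot: [-3.142, 0.001, 2.45]
force: [0.1, -1.2, 3.0]
width: 0.997
gripper_force: 1.1
```

Emit:
{"op": "carry_out", "data": {"targets": [[[0,0,-1,0],[0,0,-2,0],[0,0,-3,0],[0,0,-4,0],[0,0,-4,0]]]}}

```text
time: 24.15
tcp_pos: [0.6049, -0.2786, 0.0962]
eef_rot: [-3.141, 0.0, 2.45]
force: [-0.8, -2.6, 2.6]
width: 1.0
gripper_force: 1.4
```

```bash
python3 rk.py
```

```text
scene rocker 94 slope dZ/dY [2.000e-02 8.198e+01]
top rocker 71 slope dZ/dY [7.000e-02 8.831e+01]
```

Contact, and the rocker is turning. Continuing to its stop.

Emit:
{"op": "carry_out", "data": {"targets": [[[0,0,-1,0],[0,0,-2,0],[0,0,-3,0],[0,0,-3,0]]]}}

```text
time: 24.63
tcp_pos: [0.605, -0.2787, 0.0946]
eef_rot: [3.141, 0.001, 2.451]
force: [-3.5, -2.1, 9.3]
width: 1.002
gripper_force: 4.9
```

Emit:
{"op": "carry_out", "data": {"targets": [[[0,0,-1,0],[0,0,-2,0],[0,0,-2,0]]]}}

```text
time: 24.88
tcp_pos: [0.6052, -0.2787, 0.0943]
eef_rot: [3.141, 0.003, 2.451]
force: [-6.2, -2.7, 15.6]
width: 1.0
gripper_force: 8.8
```

```bash
python3 rk.py
```

```text
scene rocker 92 slope dZ/dY [7.000e-02 8.446e+01]
top rocker 71 slope dZ/dY [ 0.14 90.95]
```

The rocker is at its stop at 15 N after about 8 mm of travel. Retreating up and out.

Emit:
{"op": "carry_out", "data": {"targets": [[[0,0,5,0],[0,0,14,0],[-10,0,24,0],[-40,2,35,0],[-75,4,45,0]]]}}

```text
time: 25.45
tcp_pos: [0.5296, -0.2739, 0.1361]
eef_rot: [3.141, -0.001, 2.452]
force: [-0.3, -0.6, 0.9]
width: 0.998
gripper_force: 0.0
```

Emit:
{"op": "carry_out", "data": {"targets": [[[-20,10,30,0],[-40,20,60,0],[-60,30,80,0],[-60,30,80,0]]]}}

```text
time: 25.78
tcp_pos: [0.4678, -0.2435, 0.2219]
eef_rot: [3.14, 0.005, 2.451]
force: [1.2, -0.7, 0.0]
width: 1.005
gripper_force: 0.0
```

```bash
python3 rk.py; python3 torch.py; python3 - <<'E'
from h import *
p=np.load('dock.npy');c,n=np.cos(p[2]),np.sin(p[2])
for nm in('scene','top'):
    s=ld(nm);z=s['z_map'];K=s['camera_matrix'];v,u=np.indices(z.shape)
    W=np.stack([(u-K[0,2])/K[0,0]*z,(v-K[1,2])/K[1,1]*z,z],-1)@s['rotation'].T+s['origin']
    q=(W-[p[0],p[1],.012])*1e3;X,Y,Z=c*q[...,0]+n*q[...,1],-n*q[...,0]+c*q[...,1],q[...,2]
    hsv=cv2.cvtColor(s['color'],cv2.COLOR_BGR2HSV)
    g=(hsv[...,0]>18)&(hsv[...,0]<34)&(hsv[...,1]>130)&(X<-45)&(X>-110)&(Y>15)&(Y<135)&(z>0)
    print(nm,'flap',g.sum(),np.percentile(X[g],[2,50,98]).round(),np.percentile(Z[g],[2,50,98]).round())
E
```

```text
scene rocker 102 slope dZ/dY [8.000e-02 8.485e+01]
top rocker 98 slope dZ/dY [ 0.23 91.03]
top 0 67 X [-58. -30. -12.] Z 54.0 Y 6.0 30.0
top 30 94 X [-59. -34. -11.] Z 53.0 Y 30.0 59.0
top 60 87 X [-60. -32. -10.] Z 53.0 Y 62.0 89.0
top 90 78 X [-59. -31. -12.] Z 55.0 Y 92.0 118.0
top 120 81 X [-48. -31. -13.] Z 55.0 Y 121.0 148.0
scene 0 91 X [-42. -22.  -6.] Z 51.0 Y 5.0 30.0
scene 30 126 X [-53. -25.  -6.] Z 51.0 Y 30.0 60.0
scene 60 133 X [-53. -24.  -5.] Z 52.0 Y 60.0 90.0
scene 90 135 X [-54. -23.  -6.] Z 52.0 Y 90.0 120.0
scene 120 134 X [-52. -22.  -7.] Z 51.0 Y 120.0 150.0
scene 150 9 X [-33. -24.  -9.] Z 44.0 Y 150.0 151.0
tcp dock -225.1 -70.9 202.9 [-3.141e+00 -2.000e-03  2.451e+00] [ 0.4  0.9 -0.8]
scene flap 135 [-56. -53. -49.] [ 6. 32. 50.]
top flap 151 [-62. -58. -45.] [12. 34. 52.]
```

```bash
python3 -c "
from bench import arm
print(arm.close_job())"
```

```text
the job is handed in; nothing more can be done
None
```

The job is handed in at about 26 s: by force and depth readings the torch is home against the charger, the flap is upright and the rocker is on, done in that order. I viewed 12 pictures against the limit of 10.

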